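# Open the damp box and hold its lid level

### The job

I want to feel how dry the bowls in the damp box are, but someone has left a jug standing on its lid. Lift the jug off and stand it gently, upright, on the wooden ware board beside the box; then lift the lid straight up to about 10 cm above the box, keeping it level so that the wet on its underside does not run, and hold it there, steady and level, for a good three seconds and on: finish still holding it up. Do not disturb the bowls, the clay cylinder, the brush or the pebble.

Things in the scene. Friction and masses are not known exactly. Their poses are not given: they have to be found in the camera images.
- box: Damp box: clear plastic storage tote, fixed, 235 (its x) x 335 (its y, long side) mm over the rim and 130 mm high, with a plaster bed on which two clay bowls stand. Origin: centre of its underside, on the table. Its two end clips hang open, nothing locks the lid. Lies either left or right of the robot's middle, turned up to about 0.22 rad.
- lid_plate (a point): White plastic lid of the damp box, 247 (its x) x 347 (its y) x 4 mm plate, with a 10 mm skirt hanging all round outside the box rim with 3 mm of play; about 0.4 kg, loose, simply resting on the rim. This point: centre of the plate's underside (130 mm above the table when shut). z is the lid's upward normal, y runs along its long side.
- lid_handle (a point): Centre of the bar of the lid's grey bridge handle. The bar runs along the lid's y, 110 mm long over its feet (86 mm free between them), 18 mm wide (lid x), 12 mm thick; its top is 49 mm above the lid's underside, its bottom 33 mm above the plate's upper face. It lies over the lid's centre of mass. Axes as the lid's.
- jug_center (a point): Terracotta (fired, unglazed) jug, about 0.3 kg, standing on the +y half of the lid, about 100 mm from the lid's middle: round, hollow, 118 mm high, foot 62 mm, belly 86 mm (45 mm up), neck 68 mm (90 mm up) and rim 78 mm across, wall 5 mm. This point: on its axis, half-way up (59 mm above its underside). z up; -x of its frame points from its axis to its handle, the pouring lip is at +x.
- jug_handle (a point): Middle of the upright part of the jug's strap handle, 75 mm from the jug's axis along its -x, 78 mm above its underside. The strap there is vertical, 20 mm wide along the jug's y and 9 mm thick along its x, straight from 50 to 97 mm above the underside; the top of the loop is 109 mm above the underside, and the finger gap between strap and belly is 27 mm or more. Axes as the jug's.
- jug: The same jug; origin: centre of its underside. Axes as at jug_center.
- lid: The same lid; origin: centre of the plate's underside. Axes as at lid_plate.
- board: Wooden ware board, fixed flat on the table beside the box, bare: 340 (its x) x 180 (its y) x 18 mm. Origin: centre of its underside, on the table.
- bowl_a: Leather-hard clay bowl inside the box, 92 mm wide, 55 mm high, standing on the plaster bed, its rim about 50 mm below the lid. Origin: centre of its underside. Leave alone.
- bowl_b: A second bowl like it, also inside the box. Leave alone.
- cylinder: Bystander: leather-hard clay cylinder, 72 mm wide, 85 mm high, standing on a low banding wheel (176 mm wide, 73 mm high) beyond the box and board. Origin: centre of its underside.
- brush: Bystander: paint brush 200 mm long lying on the table to the left of the work. Origin: its underside, about mid-length.
- pebble: Bystander: pebble 60 x 42 x 26 mm lying on the table to the right of the work. Origin: centre of its underside.

How it is judged (in metres and radians):
On the way, in this order (a step that is already met when the one before it is completed fails the run):
1. the jug is lifted clear of the lid (its underside at least 10 mm above the lid) (z of jug in the frame of lid_plate above 0.014 m and contact force between jug and lid below 0.05 N), for 0.2 s.
2. the jug stands upright on the ware board, let go, while the lid still lies on the box (angle between jug_center's own z axis and vertical below 0.12 rad and contact force between jug and board above 0.8 N and x of jug_center in the frame of board between -0.142 and 0.142 m and y of jug_center in the frame of board between -0.062 and 0.062 m and contact force between jug and the fingers below 0.05 N and contact force between jug and the arm below 0.05 N and linear speed of jug below 0.03 m/s and contact force between lid and box above 0.5 N), for 0.3 s.
3. the lid is held by the gripper 6 to 16 cm above the box, straight over it, level and still, for two seconds (z of lid_plate in the frame of box between 0.19 and 0.29 m and horizontal distance between lid_plate and box below 0.045 m and angle between lid_plate's own z axis and vertical below 0.1 rad and linear speed of lid below 0.03 m/s and angular speed of lid below 0.15 rad/s and contact force between lid and the fingers above 1.5 N and contact force between lid and box below 0.05 N and contact force between lid and jug below 0.05 N), for 2 s.
At the end, for the whole second after the job is handed in: Fingers alone hold the lid, its plate 60-160 mm above the box rim, centred within 45 mm over the box, within 0.10 rad of level, under 30 mm/s and 0.15 rad/s. The jug stands free and upright (0.12 rad), its foot on the ware board (axis 28 mm or more inside the edges), untouched by the robot (all of step 3 and angle between jug_center's own z axis and vertical below 0.12 rad and contact force between jug and board above 0.8 N and x of jug_center in the frame of board between -0.142 and 0.142 m and y of jug_center in the frame of board between -0.062 and 0.062 m and contact force between jug and the fingers below 0.05 N and contact force between jug and the arm below 0.05 N and linear speed of jug below 0.03 m/s); the arm keeps its last pose, push and grip.
It fails at once if the lid is tilted more than 0.25 rad (angle between lid_plate's own z axis and vertical above 0.25 rad).
It fails at once if the jug is tipped more than 0.6 rad (angle between jug_center's own z axis and vertical above 0.6 rad).
It fails at once if the jug is dropped (falls free at over 0.4 m/s, a drop of about 8 mm) or pressed on the board with over 45 N ((linear speed of jug above 0.4 m/s and contact force between jug and the fingers below 0.02 N and contact force between jug and lid below 0.02 N and contact force between jug and board below 0.02 N) or contact force between jug and board above 45 N).
It fails at once if a bowl in the box is moved by more than 15 mm (distance of any of bowl_a, bowl_b from where it was at the start of the episode above 0.015 m).
It fails at once if the clay cylinder, the brush or the pebble is moved by more than 25 mm (distance of any of cylinder, brush, pebble from where it was at the start of the episode above 0.025 m).
It also fails if it takes over 69 s, if anything falls off the work surface, if the arm or the gripper's body presses on something with over 40 N, if the wrist force passes 120 N, or if a joint passes its speed limit or range.

### The arm

A 6-joint arm with a two-finger parallel gripper is mounted at the origin on the work surface. World frame = base frame: x ahead of the robot, y to its left, z up, the work surface at z = 0. Lengths are in mm, angles in degrees, forces in N, time in s.
With the tool pointing down it reaches from about 350 to 850 mm from the base axis. Payload 8.1 kg.
Tool frame: the origin (TCP) lies where the fingers leave the gripper's body, on its centre line; the fingertips stand 73 mm ahead of it and the grasp point (between the pads) lies 54 mm ahead of it; z points along the fingers, y is the line along which they close (so a half turn about z gives the same grasp; the last joint's range is limited). The gripper opens to 85 mm and grips with 20 to 120 N. Pads are 22 mm wide; open, the fingers measure 114 mm over their backs; the gripper's body (76 mm by 85 mm) begins 54 mm behind the grasp point. The pads swing forward as they close: fully open they stand 13 mm farther back than shut.
Start: joints at [-68.033, 7.471, 85.268, -0, 87.261, -4.893], TCP at [271.109, -535.262, 303.892] pointing down, gripper open.
Joint ranges: [-169.43, 169.43], [-51.17, 129.36], [1.28, 143.12], [-76.62, 256.62], [0, 156.53], [-152.29, 152.29]. Speed limits (degrees/s): [136.94, 136.94, 159.86, 180, 180, 180].

### API

Orientations are given as [roll, pitch, yaw] about the fixed x, y, z axes, in that order (R = Rz(yaw) Ry(pitch) Rx(roll)).
In Python, from bench import sense, optics, r gives the robot as it stands.
- The arm moves only by the tool servo_tool, never from a script. Its argument "plan" is a list that holds one entry, the list of rows, each a list of 5 numbers: the shift along the world's x, y, z in m, then the turn about the world's z in degrees, then the finger opening in m, from 0 to 0.0854. A call has 1 to 10 rows; each row shifts and turns the commanded pose from where the row before left it; what a row does not reach is not made up. A row lasts 1/10 s, in which the tool goes at most 50 mm and 8.59 degrees, less where a joint would pass 70% of its speed; a pose out of reach is approached as far as the arm can. A call is refused whole if a number of a shift passes 0.05 or a number of a turn 8.59, either way. A call with a gripper value outside its range is refused whole. The fingers move at their own pace and stop on an object; "force" is the grip in N (left out, the last holds). Time passes only in rows, so rows that do not move let the fingers close. It gives the time, the measured TCP pose, the force, the opening and the grip force at its end, in the units of the state.
- sense(): the state, without advancing time (a new reading comes with each control period).
- optics.snapshot(name): name is "scene" or "top"; returns a dict with "frame" (480x640x3 uint8, blue, green, red), "fx", "fy", "cx", "cy" (pixels), "cam_to_world" (4x4, takes a point from camera to world coordinates). Camera axes: x right, y down, z forward; pixel columns grow to the right and rows downward; lengths in mm; the calibration is good to about 2 mm. A picture is of the moment at which its call begins. There is no depth.
- r.hand_in(): hands the job in; it is judged then, once.
The state is a dict: "time": time; "joint_pos": joint angles; "qd": joint speeds; "joint_efforts": joint torques, N m; "tool_pos": TCP position; "tcp_rot": TCP orientation; "ft_force": force on the tool from outside, world axes, zero at the start; "wrist_torque": the same for the moment, N m; "finger_gap": finger opening in mm; "grip_force": force on a finger pad.
Only numpy, scipy, OpenCV 4.12 (cv2) and the standard library are available. Lean on these libraries where they do the work, as an engineer would, in place of code of your own. Each camera call takes 0.05 s, during which the arm holds its last target. There are 200 camera calls.

## Working session

There is one attempt and no reset: what is moved stays moved. The work goes in short steps, Python scripts to look and compute and a tool call to move; the robot and the scene stay as the last step left them, time stands still between calls to the robot, and variables do not carry over. Pictures are saved under pics/ and viewed, at most 10 in all, crops included, and the job is handed in when it is done.

Besides the shell and the picture viewer there is one more tool, called after "Request:" in YAML: its name, and indented under it one key for each argument. servo_tool: Moves the arm, as the interface text tells. Its arguments: {"type":"object","properties":{"plan":{"type":"array"},"force":{"type":"number"}},"required":["plan"]}

```bash
mkdir -p pics; python3 - <<'E'
from bench import sense, optics, r
import cv2,numpy as np
for n in("scene","top"):
    s=optics.snapshot(n); cv2.imwrite(f"pics/{n}0.png",s["frame"]); print(n,s["fx"],s["fy"],s["cx"],s["cy"]); print(np.round(s["cam_to_world"],3))
s=sense();print(s)
E
```

```text
scene 495.94140899063956 495.94140899063956 320.74256158098314 241.07596225842394
[[ 4.770000e-01  7.070000e-01 -5.220000e-01  1.389908e+03]
 [ 8.790000e-01 -3.760000e-01  2.950000e-01 -4.463770e+02]
 [ 1.200000e-02 -6.000000e-01 -8.000000e-01  1.312529e+03]
 [ 0.000000e+00  0.000000e+00  0.000000e+00  1.000000e+00]]
top 531.6963073513284 531.6963073513284 318.49995562465557 240.88168406672983
[[ 6.000000e-03 -9.820000e-01  1.890000e-01  4.008490e+02]
 [-1.000000e+00 -5.000000e-03  7.000000e-03  1.199900e+01]
 [-6.000000e-03 -1.890000e-01 -9.820000e-01  1.381826e+03]
 [ 0.000000e+00  0.000000e+00  0.000000e+00  1.000000e+00]]
{'time': 0.1, 'joint_pos': array([-6.80342103e+01,  7.51281591e+00,  8.53234660e+01, -1.18631628e-03,
        8.72606543e+01, -4.89277770e+00]), 'qd': array([-0.02930672, -0.03173875, -0.11163189, -0.00662489,  0.01321474,
       -0.03144872]), 'joint_efforts': array([ 1.21419202e-03, -5.70955074e+01, -5.01940405e+01, -1.71424463e-04,
        8.25043389e-03,  6.02584282e-05]), 'tool_pos': array([ 270.95134044, -534.91979008,  302.92391782]), 'tcp_rot': array([-1.79903316e+02, -7.08726831e-03,  2.68586191e+01]), 'ft_force': array([0.61268612, 0.08322598, 0.34370874]), 'wrist_torque': array([ 0.02597833,  0.06901551, -0.03079461]), 'grip_force': 0.0, 'finger_gap': 85.18023428055196}
```

View pics/scene0.png

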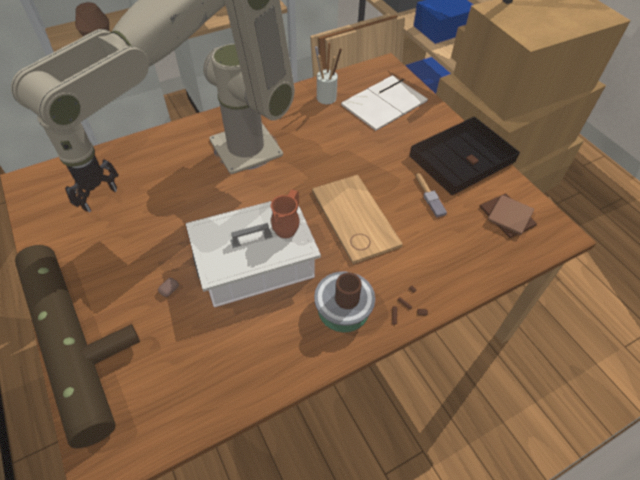

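View pics/top0.png

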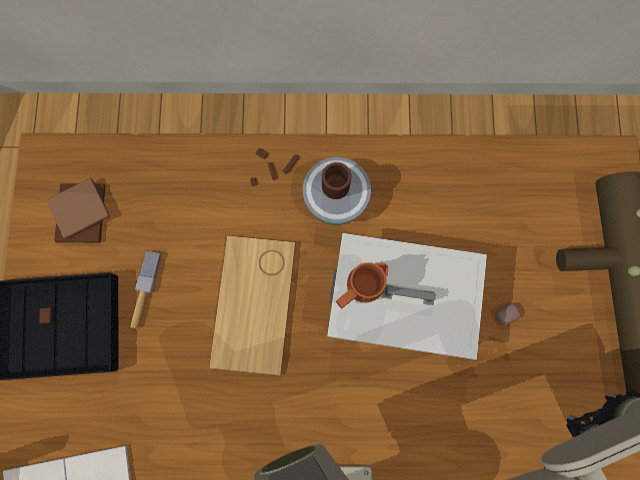

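The top view shows the lid with corners near (342,234), (487,253), (477,359) and (328,337). Its bar is at (410,294). The jug rim is at (367,282) with its strap at about (345,300), and the board's corners are near (228,236), (296,241), (281,375) and (211,367). In the scene view the jug is at (285,215).

```bash
cat > h.py <<'E'
from bench import sense, optics, r
import cv2,numpy as np
def ray(s,uv):
    T=s["cam_to_world"]; uv=np.atleast_2d(np.float64(uv))
    d=np.c_[(uv[:,0]-s["cx"])/s["fx"],(uv[:,1]-s["cy"])/s["fy"],np.ones(len(uv))]@T[:3,:3].T
    return T[:3,3],d
def onz(s,uv,z):
    o,d=ray(s,uv); return o+d*((z-o[2])/d[:,2])[:,None]
def tri(s1,p1,s2,p2):
    o1,a=ray(s1,p1);o2,b=ray(s2,p2);a=a[0];b=b[0]
    t=np.linalg.lstsq(np.c_[a,-b],o2-o1,rcond=None)[0]
    return (o1+t[0]*a+o2+t[1]*b)/2,np.linalg.norm(o1+t[0]*a-o2-t[1]*b)
def big(m,close=0):
    if close: m=cv2.morphologyEx(m,cv2.MORPH_CLOSE,np.ones((close,close)))
    return max(cv2.findContours(m,cv2.RETR_EXTERNAL,cv2.CHAIN_APPROX_NONE)[0],key=cv2.contourArea)
def hsv(s): return cv2.cvtColor(s["frame"],cv2.COLOR_BGR2HSV)
def roi(m,x0,y0,x1,y1):
    o=np.zeros_like(m);o[y0:y1,x0:x1]=m[y0:y1,x0:x1];return o
def jugmask(s): return cv2.inRange(hsv(s),(0,120,60),(11,255,255))
def rect(s,c,z):
    P=onz(s,c.reshape(-1,2),z)[:,:2].astype(np.float32); return cv2.minAreaRect(P)
E
python3 - <<'E'
from h import *
s=optics.snapshot("top");H=hsv(s)
for p in[(367,282),(380,282),(345,300),(355,270),(440,270),(440,330),(250,320),(410,294),(320,300),(265,300)]:print(p,H[p[1],p[0]],end=';')
print()
lid=roi(cv2.inRange(H,(0,0,120),(179,45,255)),310,215,510,380)
print("lid",rect(s,big(lid,15),134))
bd=roi(cv2.inRange(H,(0,40,140),(179,150,255)),195,220,312,390)
print("board",rect(s,big(bd,9),18),onz(s,cv2.boxPoints(cv2.minAreaRect(big(bd,9))),18).round())
j=roi(jugmask(s),325,250,400,320);c=big(j)
P=onz(s,c.reshape(-1,2),252);
print("jug bbox",cv2.boundingRect(c),cv2.contourArea(c))
bar=roi(cv2.inRange(H,(0,0,40),(179,60,125)),388,280,445,310)
print("bar",cv2.minAreaRect(big(bar)),rect(s,big(bar),179))
crop=s["frame"][225:375,310:500]
cv2.imwrite("pics/c1.png",cv2.resize(crop,None,fx=4,fy=4,interpolation=cv2.INTER_CUBIC))
E
```

```text
(367, 282) [  8 173 106];(380, 282) [  8 177  88];(345, 300) [ 10 168 156];(355, 270) [  9 172 139];(440, 270) [ 35   8 194];(440, 330) [ 30   6 179];(250, 320) [ 18 109 196];(410, 294) [ 90   4 118];(320, 300) [ 14 162 134];(265, 300) [ 18 114 183];
lid ((543.4344482421875, -157.40261840820312), (417.137451171875, 295.2539978027344), 81.54866790771484)
board ((500.05499267578125, 188.95489501953125), (179.13229370117188, 340.7247314453125), 84.6658935546875) [[339. 294.  18.]
 [681. 269.  18.]
 [661.  83.  18.]
 [321. 116.  18.]]
jug bbox (336, 263, 52, 45) 1349.5
bar ((410.6736755371094, 294.5957336425781), (48.15474319458008, 13.659405708312988), 9.211027145385742) ((510.2448425292969, -188.8175048828125), (108.02671813964844, 31.008636474609375), 81.05207824707031)
```

View pics/c1.png

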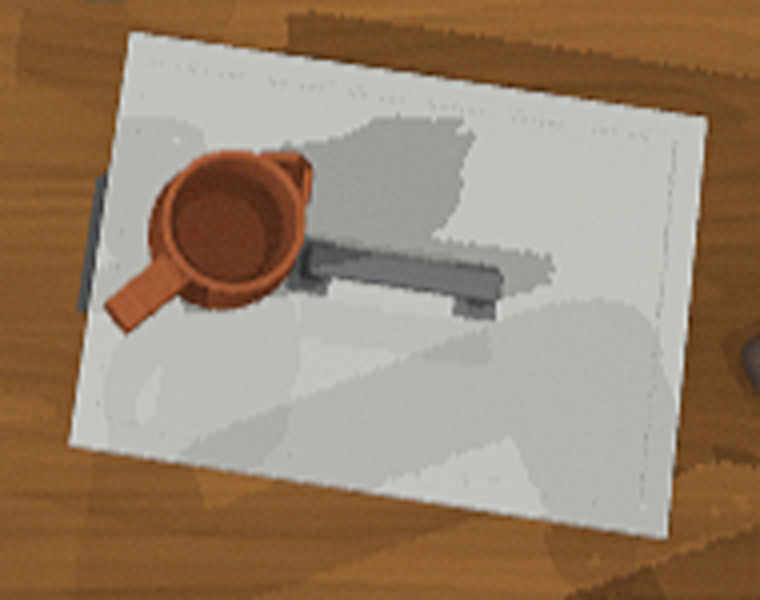

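The crop shows the lid corners at crop pixels (130,33), (707,118), (667,538) and (69,445). The jug's rim ellipse is centred at about (234,224), its strap runs from (168,272) to (118,310), and the pouring lip is at (295,170). The bar runs from (310,255) to (500,282).

```bash
python3 - <<'E'
from h import *
s=optics.snapshot("top");s2=optics.snapshot("scene")
f=lambda q:np.array(q)/4+[310,225]-0.4
L=onz(s,f([(130,33),(707,118),(667,538),(69,445)]),134);print("lid",L.round(),L.mean(0).round(1),[np.linalg.norm(L[i]-L[i-1]).round() for i in range(4)])
y=L[0]+L[3]-L[1]-L[2];print("lid y dir deg",np.degrees(np.arctan2(y[1],y[0])))
rim=onz(s,f([(163,224),(305,224),(234,150),(234,298),(234,224)]),252);print("rim",rim.round())
h=onz(s,f([(168,272),(118,308)]),243);print("handle",h.round())
d=h[1]-rim[4];print(np.linalg.norm(d),np.degrees(np.arctan2(d[1],d[0])),"strap line",np.degrees(np.arctan2(*(h[1]-h[0])[[1,0]])))
b=onz(s,f([(310,255),(500,282)]),179);print("bar",b.round(),b.mean(0).round())
j=roi(jugmask(s2),260,180,310,250);c=big(j);print(cv2.boundingRect(c))
cv2.imwrite("pics/c2.png",cv2.resize(s2["frame"][160:320,170:370],None,fx=4,fy=3.75*1.0666,interpolation=cv2.INTER_CUBIC)[:600])
E
```

```text
lid [[ 661.  -36.  134.]
 [ 611. -378.  134.]
 [ 368. -342.  134.]
 [ 418.   -0.  134.]] [ 514.6 -189.1  134. ] [np.float64(246.0), np.float64(346.0), np.float64(246.0), np.float64(346.0)]
lid y dir deg 81.6912122128771
rim [[ 533.  -49.  252.]
 [ 533. -124.  252.]
 [ 573.  -87.  252.]
 [ 494.  -86.  252.]
 [ 533.  -87.  252.]]
handle [[508. -52. 243.]
 [489. -25. 243.]]
76.38127037486522 125.73119800954443 strap line 125.87058952121426
bar [[ 524. -136.  179.]
 [ 509. -242.  179.]] [ 517. -189.  179.]
(271, 189, 29, 46)
```

View pics/c2.png

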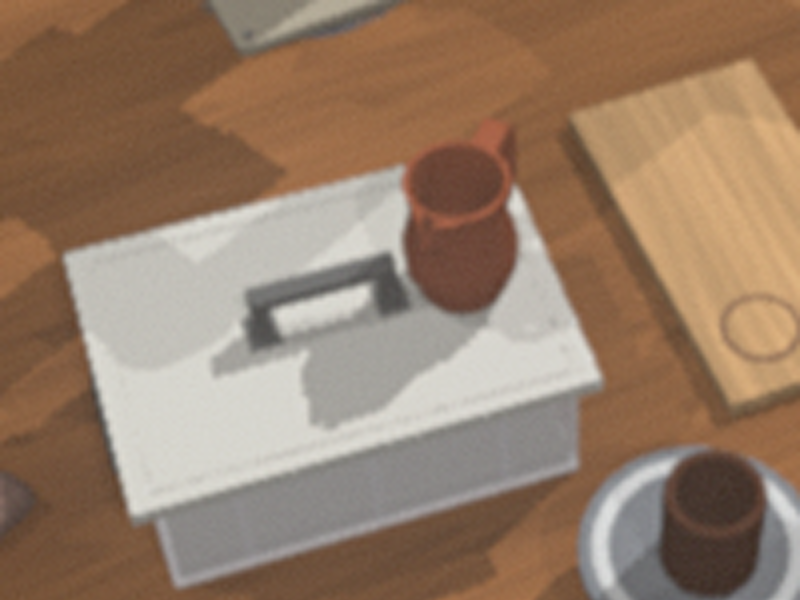

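Request:
servo_tool:
  plan:
    - [[0.018, 0.042, 0.008, 8.26, 0.05], [0.018, 0.042, 0.008, 8.26, 0.05], [0.018, 0.042, 0.008, 8.26, 0.05], [0.018, 0.042, 0.008, 8.26, 0.05], [0.018, 0.042, 0.008, 8.26, 0.05], [0.018, 0.042, 0.008, 8.26, 0.05], [0.018, 0.042, 0.008, 8.26, 0.05], [0.018, 0.042, 0.008, 8.26, 0.05], [0.018, 0.042, 0.008, 8.26, 0.05], [0.018, 0.042, 0.008, 8.26, 0.05]]
  force: 60

```text
time: 1.25
tool_pos: [451.4, -113.4, 384.4]
tcp_rot: [180.0, 0.0, 109.8]
ft_force: [2.1, 0.7, 0.4]
finger_gap: 50.3
grip_force: 0.0
```

Request:
servo_tool:
  plan:
    - [[0.018, 0.042, 0.0, 8.3, 0.05], [0.019, 0.044, 0.0, 8.3, 0.05], [0, 0, 0, 0, 0.05], [0, 0, 0, 0, 0.05], [0, 0, 0, 0, 0.05], [0, 0, 0, 0, 0.05]]

```text
time: 1.85
tool_pos: [487.8, -30.4, 383.9]
tcp_rot: [-180.0, 0.0, 125.9]
ft_force: [-0.4, -0.0, 0.1]
finger_gap: 49.9
grip_force: 0.0
```

Request:
servo_tool:
  plan:
    - [[0.001, 0.004, -0.02, 0, 0.05], [0, 0, -0.02, 0, 0.05], [0, 0, -0.015, 0, 0.05], [0, 0, -0.01, 0, 0.05], [0, 0, 0, 0, 0.05], [0, 0, 0, 0, 0.05]]

```text
time: 2.45
tool_pos: [489.2, -25.6, 319.4]
tcp_rot: [180.0, 0.0, 126.0]
ft_force: [-0.3, -0.1, 0.2]
finger_gap: 49.5
grip_force: 0.0
```

```bash
python3 - <<'E'
from h import *
s=optics.snapshot("top");s2=optics.snapshot("scene")
a=cv2.resize(s["frame"][215:345,310:440],(400,400),interpolation=3);b=cv2.resize(s2["frame"][130:260,220:350],(400,400),interpolation=3)
cv2.imwrite("pics/c3.png",np.hstack([a,b]));print(sense()["tool_pos"],sense()["ft_force"])
E
```

```text
[489.55531928 -25.46462055 320.06259736] [ 0.87048602 -0.39319765  0.30318105]
```

View pics/c3.png

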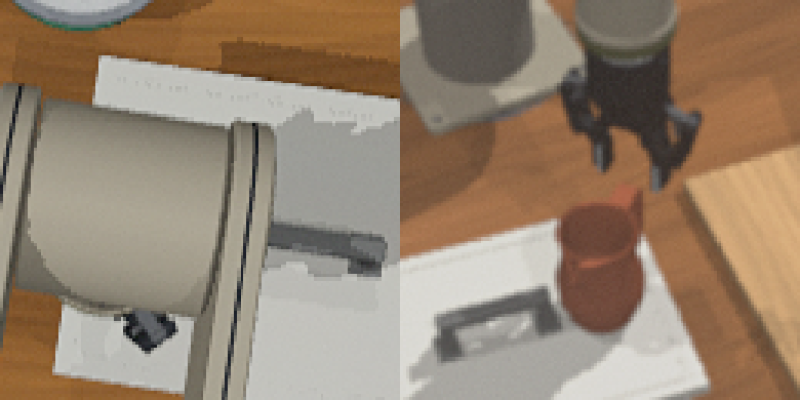

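The right half shows the open fingertips at (600,165) and (657,185), straddling the strap top at (630,195), so the aim is good. I'll lower and grip.

Request:
servo_tool:
  plan:
    - [[0, 0, -0.01, 0, 0.05], [0, 0, -0.01, 0, 0.05], [0, 0, -0.01, 0, 0.05], [0, 0, -0.01, 0, 0.05], [0, 0, -0.01, 0, 0.05], [0, 0, -0.003, 0, 0.05], [0, 0, 0, 0, 0.05], [0, 0, 0, 0, 0.05]]

```text
time: 3.35
tool_pos: [489.3, -25.3, 266.2]
tcp_rot: [180.0, 0.0, 126.1]
ft_force: [-0.4, 0.0, 1.2]
finger_gap: 50.3
grip_force: 0.0
```

Request:
servo_tool:
  plan:
    - [[0, 0, 0, 0, 0.035], [0, 0, 0, 0, 0.03], [0, 0, 0, 0, 0.026], [0, 0, 0, 0, 0.023], [0, 0, 0, 0, 0.02], [0, 0, 0, 0, 0.017], [0, 0, 0, 0, 0.012], [0, 0, 0, 0, 0.01], [0, 0, 0, 0, 0.01], [0, 0, 0, 0, 0.01]]
  force: 60

```text
time: 4.35
tool_pos: [489.2, -25.2, 266.1]
tcp_rot: [180.0, 0.0, 126.1]
ft_force: [-0.6, 1.2, 4.9]
finger_gap: 19.3
grip_force: 58.7
```

Gripped at about 20 mm, which matches the strap width. I'll lift slowly.

Request:
servo_tool:
  plan:
    - [[0, 0, 0.002, 0, 0.005], [0, 0, 0.003, 0, 0.005], [0, 0, 0.004, 0, 0.005], [0, 0, 0.006, 0, 0.005], [0, 0, 0.006, 0, 0.005], [0, 0, 0.006, 0, 0.005], [0, 0, 0.008, 0, 0.005], [0, 0, 0.01, 0, 0.005], [0, 0, 0.008, 0, 0.005], [0, 0, 0.005, 0, 0.005]]

```text
time: 5.35
tool_pos: [489.5, -25.3, 325.3]
tcp_rot: [179.9, 0.1, 126.1]
ft_force: [0.1, -0.5, -2.9]
finger_gap: 19.2
grip_force: 58.7
```

```bash
python3 - <<'E'
from h import *
s2=optics.snapshot("scene")
cv2.imwrite("pics/c4.png",cv2.resize(s2["frame"][120:270,200:350],(600,600),interpolation=3));s=sense();print(s["tool_pos"],s["ft_force"],s["wrist_torque"],s["finger_gap"])
E
```

```text
[489.60463754 -25.36142693 325.85749414] [ 0.85887466 -0.21438461 -2.80451058] [0.18117139 0.16632409 0.02441773] 19.454773025413182
```

View pics/c4.png

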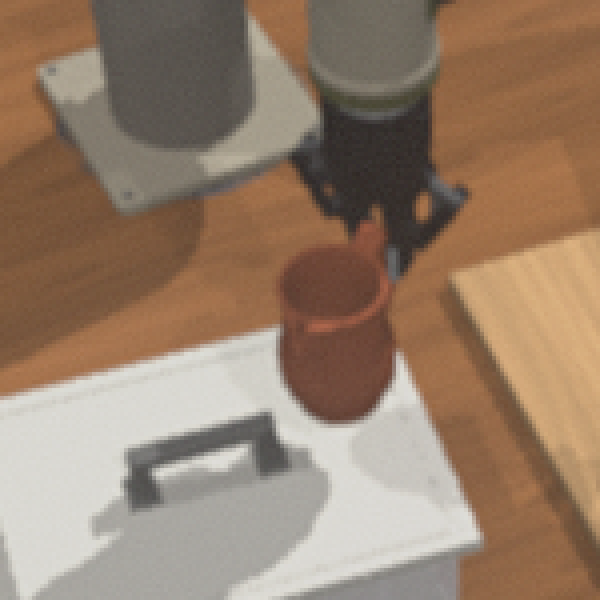

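The jug hangs upright in the fingers (rim at (335,285), foot at (340,410)), clear of the lid. I'll carry it over to the board.

Request:
servo_tool:
  plan:
    - [[-0.001, 0.01, 0, 0, 0.005], [-0.002, 0.02, 0, 0, 0.005], [-0.004, 0.03, 0, 0, 0.005], [-0.004, 0.03, 0, 0, 0.005], [-0.004, 0.03, 0, 0, 0.005], [-0.004, 0.03, 0, 0, 0.005], [-0.004, 0.03, 0, 0, 0.005], [-0.004, 0.03, 0, 0, 0.005], [-0.003, 0.03, 0, 0, 0.005], [-0.002, 0.02, 0, 0, 0.005]]

```text
time: 6.4
tool_pos: [456.0, 237.1, 323.2]
tcp_rot: [-180.0, -0.1, 126.1]
ft_force: [-0.2, -0.3, -3.1]
finger_gap: 18.6
grip_force: 58.8
```

Request:
servo_tool:
  plan:
    - [[-0.001, 0.01, -0.005, 0, 0.005], [0, 0.006, -0.015, 0, 0.005], [0, 0, -0.02, 0, 0.005], [0, 0, -0.025, 0, 0.005], [0, 0, -0.025, 0, 0.005], [0, 0, -0.025, 0, 0.005], [0, 0, -0.02, 0, 0.005], [0, 0, -0.015, 0, 0.005], [0, 0, -0.005, 0, 0.005], [0, 0, 0, 0, 0.005]]

```text
time: 7.4
tool_pos: [455.7, 250.2, 167.9]
tcp_rot: [-179.9, -0.0, 126.0]
ft_force: [-0.2, 0.5, -2.4]
finger_gap: 19.1
grip_force: 58.9
```

Request:
servo_tool:
  plan:
    - [[0, 0, -0.004, 0, 0.005], [0, 0, -0.004, 0, 0.005], [0, 0, -0.003, 0, 0.005], [0, 0, -0.002, 0, 0.005], [0, 0, 0, 0, 0.005], [0, 0, 0, 0, 0.005]]

```text
time: 8.0
tool_pos: [456.1, 250.8, 156.0]
tcp_rot: [180.0, -0.0, 126.1]
ft_force: [0.0, -1.0, -4.3]
finger_gap: 19.1
grip_force: 58.9
```

Request:
servo_tool:
  plan:
    - [[0, 0, -0.001, 0, 0.005], [0, 0, -0.001, 0, 0.005], [0, 0, -0.001, 0, 0.005], [0, 0, -0.001, 0, 0.005], [0, 0, 0, 0, 0.005], [0, 0, 0, 0, 0.005]]

```text
time: 8.6
tool_pos: [456.1, 250.7, 151.8]
tcp_rot: [-180.0, -0.0, 126.1]
ft_force: [-0.1, -0.4, -3.4]
finger_gap: 19.2
grip_force: 58.9
```

Request:
servo_tool:
  plan:
    - [[0, 0, -0.001, 0, 0.005], [0, 0, 0, 0, 0.005], [0, 0, 0, 0, 0.005]]

```text
time: 8.9
tool_pos: [456.1, 250.7, 150.8]
tcp_rot: [-180.0, -0.0, 126.1]
ft_force: [-0.1, 0.6, -3.5]
finger_gap: 19.2
grip_force: 58.9
```

Request:
servo_tool:
  plan:
    - [[0, 0, -0.001, 0, 0.005], [0, 0, 0, 0, 0.005], [0, 0, 0, 0, 0.005]]

```text
time: 9.2
tool_pos: [456.3, 250.9, 150.3]
tcp_rot: [180.0, -0.0, 126.1]
ft_force: [-2.5, 0.9, 0.9]
finger_gap: 19.0
grip_force: 59.3
```

Request:
servo_tool:
  plan:
    - [[0, 0, -0.0005, 0, 0.005], [0, 0, 0, 0, 0.005], [0, 0, 0, 0, 0.005]]
  force: 20

```text
time: 9.5
tool_pos: [456.3, 251.0, 150.2]
tcp_rot: [180.0, -0.0, 126.1]
ft_force: [-4.5, 0.3, 4.6]
finger_gap: 18.7
grip_force: 60.0
```

Request:
servo_tool:
  plan:
    - [[0, 0, 0, 0, 0.02], [0, 0, 0, 0, 0.023], [0, 0, 0, 0, 0.028], [0, 0, 0, 0, 0.035], [0, 0, 0, 0, 0.042], [0, 0, 0, 0, 0.05], [0, 0, 0, 0, 0.05], [0, 0, 0, 0, 0.05], [0, 0, 0, 0, 0.05]]

```text
time: 10.4
tool_pos: [456.1, 250.7, 149.4]
tcp_rot: [180.0, -0.0, 126.1]
ft_force: [-0.6, -0.4, -0.5]
finger_gap: 49.8
grip_force: 0.0
```

Request:
servo_tool:
  plan:
    - [[0, 0, 0.01, 0, 0.05], [0, 0, 0.01, 0, 0.05], [0, 0, 0.01, 0, 0.05], [0, 0, 0.02, 0, 0.05], [0, 0, 0.03, 0, 0.05], [0, 0, 0.04, 0, 0.05], [0, 0, 0.04, 0, 0.05], [0, 0, 0.02, 0, 0.05]]

```text
time: 11.2
tool_pos: [457.1, 251.2, 335.2]
tcp_rot: [179.6, 0.1, 126.1]
ft_force: [0.8, 0.6, -0.1]
finger_gap: 50.0
grip_force: 0.0
```

```bash
python3 - <<'E'
from h import *
s=optics.snapshot("top");s2=optics.snapshot("scene");H=hsv(s)
lid=roi(cv2.inRange(H,(0,0,70),(179,45,255)),325,225,500,370)
lid=cv2.morphologyEx(cv2.morphologyEx(lid,cv2.MORPH_CLOSE,np.ones((5,5))),cv2.MORPH_OPEN,np.ones((11,11)))
print(rect(s,big(lid),134))
a=cv2.resize(s["frame"][220:380,195:505],(775,400),interpolation=3);
b=cv2.resize(s2["frame"][150:300,180:410],(307,200))
cv2.imwrite("pics/c5.png",np.vstack([a,np.pad(b,((0,0),(0,468),(0,0)))]))
E
```

```text
((514.9034423828125, -188.27407836914062), (347.6184997558594, 247.77099609375), 81.60086822509766)
```

View pics/c5.png

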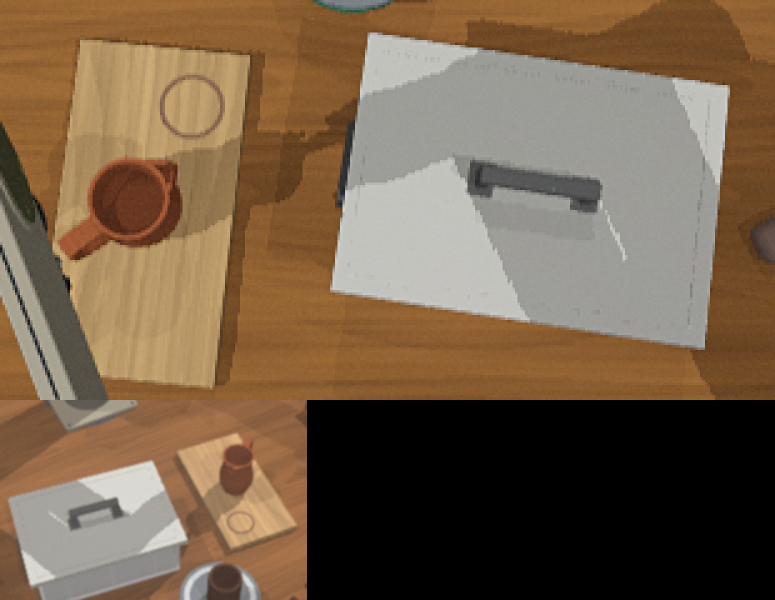

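The jug stands upright on the board, with its rim at about (130,200) in the crop. The lid is bare, and its bar is centred near (537,181).

Request:
servo_tool:
  plan:
    - [[0.003, -0.02, 0, -4.45, 0.05], [0.006, -0.04, 0, -4.45, 0.05], [0.006, -0.048, 0, -4.45, 0.05], [0.006, -0.048, 0, -4.45, 0.05], [0.006, -0.048, 0, -4.45, 0.05], [0.006, -0.048, 0, -4.45, 0.05], [0.006, -0.048, 0, -4.45, 0.05], [0.006, -0.048, 0, -4.45, 0.05], [0.006, -0.045, 0, -4.45, 0.05], [0.005, -0.03, 0, -4.45, 0.05]]

```text
time: 12.3
tool_pos: [511.5, -175.2, 328.8]
tcp_rot: [-179.9, 0.0, 81.3]
ft_force: [-0.4, 0.9, 0.8]
finger_gap: 50.1
grip_force: 0.0
```

Request:
servo_tool:
  plan:
    - [[0.003, -0.016, -0.02, 0, 0.05], [0, 0, -0.02, 0, 0.05], [0, 0, -0.02, 0, 0.05], [0, 0, 0, 0, 0.05], [0, 0, 0, 0, 0.05], [0, 0, 0, 0, 0.05]]

```text
time: 12.9
tool_pos: [515.6, -188.3, 270.8]
tcp_rot: [179.9, 0.0, 81.6]
ft_force: [0.1, 0.0, 0.2]
finger_gap: 50.6
grip_force: 0.0
```

Request:
servo_tool:
  plan:
    - [[0, 0, -0.012, 0, 0.05], [0, 0, -0.012, 0, 0.05], [0, 0, -0.012, 0, 0.05], [0, 0, -0.008, 0, 0.05], [0, 0, 0, 0, 0.05], [0, 0, 0, 0, 0.05]]

```text
time: 13.5
tool_pos: [515.0, -188.2, 225.1]
tcp_rot: [-180.0, -0.0, 81.6]
ft_force: [-0.0, 0.6, -0.2]
finger_gap: 50.3
grip_force: 0.0
```

Request:
servo_tool:
  plan:
    - [[0, 0, 0, 0, 0.035], [0, 0, 0, 0, 0.03], [0, 0, 0, 0, 0.026], [0, 0, 0, 0, 0.023], [0, 0, 0, 0, 0.02], [0, 0, 0, 0, 0.017], [0, 0, 0, 0, 0.012], [0, 0, 0, 0, 0.005], [0, 0, 0, 0, 0.005], [0, 0, 0, 0, 0.005]]
  force: 70

```text
time: 14.5
tool_pos: [515.2, -188.3, 225.7]
tcp_rot: [180.0, 0.0, 81.6]
ft_force: [-1.5, -0.3, 3.5]
finger_gap: 17.0
grip_force: 69.1
```

Gripped on the 18 mm bar. Next I'll lift straight up about 100 mm.

Request:
servo_tool:
  plan:
    - [[0, 0, 0.002, 0, 0.005], [0, 0, 0.003, 0, 0.005], [0, 0, 0.004, 0, 0.005], [0, 0, 0.005, 0, 0.005], [0, 0, 0.006, 0, 0.005], [0, 0, 0.007, 0, 0.005], [0, 0, 0.008, 0, 0.005], [0, 0, 0.009, 0, 0.005], [0, 0, 0.01, 0, 0.005], [0, 0, 0.01, 0, 0.005]]

```text
time: 15.5
tool_pos: [515.2, -188.3, 290.5]
tcp_rot: [180.0, 0.0, 81.6]
ft_force: [-0.8, 0.5, -4.7]
finger_gap: 16.6
grip_force: 68.4
```

Request:
servo_tool:
  plan:
    - [[0, 0, 0.01, 0, 0.005], [0, 0, 0.009, 0, 0.005], [0, 0, 0.007, 0, 0.005], [0, 0, 0.005, 0, 0.005], [0, 0, 0.003, 0, 0.005], [0, 0, 0.002, 0, 0.005], [0, 0, 0, 0, 0.005], [0, 0, 0, 0, 0.005], [0, 0, 0, 0, 0.005], [0, 0, 0, 0, 0.005]]

```text
time: 16.5
tool_pos: [515.0, -188.2, 325.1]
tcp_rot: [-180.0, -0.0, 81.6]
ft_force: [-0.7, 0.7, -3.9]
finger_gap: 16.8
grip_force: 68.4
```

```bash
python3 - <<'E'
from h import *
s=optics.snapshot("top");s2=optics.snapshot("scene")
cv2.imwrite("pics/c6.png",np.vstack([s2["frame"][90:340,150:450],s["frame"][200:400,200:500]]));q=sense();print(q["tool_pos"],q["tcp_rot"],q["ft_force"],q["wrist_torque"])
E
```

```text
[ 515.0425779  -188.24594279  325.2100758 ] [-1.79981865e+02 -2.77289909e-03  8.15589641e+01] [-0.18981158  0.32972589 -4.26815902] [0.03468488 0.0400798  0.03047935]
```

View pics/c6.png

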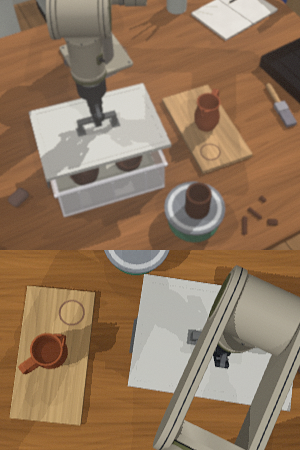

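The lid is held level about 100 mm above the box (handle at about (97,122)), the bowls are still in place, and the jug stands on the board. I'll hold for 4 s.

Request:
servo_tool:
  plan:
    - [[0, 0, 0, 0, 0.005], [0, 0, 0, 0, 0.005], [0, 0, 0, 0, 0.005], [0, 0, 0, 0, 0.005], [0, 0, 0, 0, 0.005], [0, 0, 0, 0, 0.005], [0, 0, 0, 0, 0.005], [0, 0, 0, 0, 0.005], [0, 0, 0, 0, 0.005], [0, 0, 0, 0, 0.005]]

```text
time: 17.6
tool_pos: [515.1, -188.3, 325.4]
tcp_rot: [-180.0, -0.0, 81.6]
ft_force: [0.0, -0.5, -4.2]
finger_gap: 17.1
grip_force: 68.4
```

Request:
servo_tool:
  plan:
    - [[0, 0, 0, 0, 0.005], [0, 0, 0, 0, 0.005], [0, 0, 0, 0, 0.005], [0, 0, 0, 0, 0.005], [0, 0, 0, 0, 0.005], [0, 0, 0, 0, 0.005], [0, 0, 0, 0, 0.005], [0, 0, 0, 0, 0.005], [0, 0, 0, 0, 0.005], [0, 0, 0, 0, 0.005]]

```text
time: 18.6
tool_pos: [515.1, -188.3, 325.4]
tcp_rot: [180.0, -0.0, 81.6]
ft_force: [-1.0, 0.2, -4.5]
finger_gap: 16.8
grip_force: 68.4
```

Request:
servo_tool:
  plan:
    - [[0, 0, 0, 0, 0.005], [0, 0, 0, 0, 0.005], [0, 0, 0, 0, 0.005], [0, 0, 0, 0, 0.005], [0, 0, 0, 0, 0.005], [0, 0, 0, 0, 0.005], [0, 0, 0, 0, 0.005], [0, 0, 0, 0, 0.005], [0, 0, 0, 0, 0.005], [0, 0, 0, 0, 0.005]]

```text
time: 19.6
tool_pos: [515.1, -188.3, 325.4]
tcp_rot: [-180.0, -0.0, 81.6]
ft_force: [0.7, 0.7, -5.1]
finger_gap: 16.6
grip_force: 68.4
```

Request:
servo_tool:
  plan:
    - [[0, 0, 0, 0, 0.005], [0, 0, 0, 0, 0.005], [0, 0, 0, 0, 0.005], [0, 0, 0, 0, 0.005], [0, 0, 0, 0, 0.005], [0, 0, 0, 0, 0.005], [0, 0, 0, 0, 0.005], [0, 0, 0, 0, 0.005], [0, 0, 0, 0, 0.005], [0, 0, 0, 0, 0.005]]

```text
time: 20.6
tool_pos: [515.1, -188.3, 325.4]
tcp_rot: [-180.0, -0.0, 81.6]
ft_force: [-0.4, -0.8, -4.3]
finger_gap: 16.9
grip_force: 68.4
```

```bash
python3 -c "
from bench import r,sense
print(sense()['tool_pos'],sense()['grip_force']);print(r.hand_in())"
```

```text
[ 515.10822268 -188.2559354   325.35512289] 68.42974662780762
the job is handed in; nothing more can be done
None
```

I stood the jug upright on the ware board, then lifted the lid straight up about 10 cm, level, and held it steady for over four seconds; the job is handed in with the arm still holding the lid (no verdict was returned).

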